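# Sort the bench tools, thread and wax into their trays

## Task

Tidy the bench by putting each kind of thing in its tray: stand the two thread spools upright in the tall-sided two-bay tray, one to a bay; lay the grooved slicker and the plain round stick lengthwise in the low two-bay tray, one to a bay; and lay the beeswax block flat, as it lies now, in the small single tray. Any free bay of the right tray will do. Leave the skiver and the roll of black tape where they lie.

Things in the scene. Friction and masses are not known exactly. Their poses are not given: they have to be found in the camera images.
- brown_spool (a point): Spool of brown waxed thread, standing: a wooden-flanged upright cylinder 43 mm across and 45 mm tall, with a loose thread end (ignore it). This point is on the spool's axis, in the plane of its underside; z is the axis, up. A drawer chest stands at the back of the bench, 0.18 m high with what lies on it, between the leftmost starting places and the trays: carry things well above it.
- white_spool (a point): Spool of white waxed thread, standing: a wooden-flanged upright cylinder 41 mm across and 47 mm tall, with a loose thread end (ignore it). This point is on the spool's axis, in the plane of its underside; z is the axis, up.
- edge_slicker: Edge slicker: turned light-wood stick with rings and grooves, 83 mm long, lying; about 16 mm wide and 20 mm tall where gripped. Origin at mid-length on its underside; y runs along its length, z up.
- dowel_handle: Burnishing stick: plain smooth round wooden stick, 94 mm long, 18 mm diameter, lying (it can roll). Origin at mid-length on its underside as it lies at the start; y runs along its length.
- beeswax: Small block of beeswax with thread grooves, 34 (x) x 52 (y) x 19 mm (z), lying flat. Origin at the centre of its underside, z up.
- spool_tray: Spool tray: narrow wooden tray with the tallest walls, 147 (x) x 76 (y) mm outside, 24 mm high, floor and walls 5 mm thick, fixed. One cross wall parts it into two square bays, 66 x 66 mm inside, centred at x = -35.5 mm and x = +35.5 mm, y = 0. Origin at the centre of its underside, z up.
- tool_tray: Tool tray: low wooden tray, 115 (x) x 126 (y) mm outside, 14 mm high, floor and walls 5 mm thick, fixed. One wall along y parts it into two long bays, each 50 (x) x 116 (y) mm inside, centred at x = -27.5 mm and x = +27.5 mm, y = 0. Origin at the centre of its underside, z up.
- wax_tray: Small wooden tray with a single bay, 70 (x) x 88 (y) mm outside, 60 x 78 mm inside, 14 mm high, floor and walls 5 mm thick, fixed. Origin at the centre of its underside, z up.
- skiver: Bystander: small chromed metal skiving tool lying on the bench, 31 (x) x 77 (y) x 13 mm. To be left alone. Origin at the centre of its underside, z up.
- black_tape: Bystander: roll of black tape lying flat on the bench, 58 mm across, 19 mm tall. To be left alone. Origin at the centre of its underside, z up.

How it is judged:
By the outcome, as a careful person would: the job done as asked, in the order asked, and still so for the second after the job is handed in, with the robot touching nothing.
It also fails if it takes over 128 s, if anything falls off the work surface, if the arm or the gripper's body presses on something with over 40 N, if the wrist force passes 120 N, or if a joint passes its speed limit or range.

## Robot

A 6-joint arm with a two-finger parallel gripper is mounted at the origin on the work surface; the furniture and walls round the work are solid. World frame = base frame: x ahead of the robot, y to its left, z up, the work surface at z = 0. Lengths are in m, angles in rad, forces in N, time in s.
With the tool pointing down it reaches from about 0.275 to 0.75 m from the base axis. Payload 10.2 kg.
Tool frame: the origin (TCP) lies on the centre line of the jaws, within the pads' length; the fingertips stand 14 mm ahead of it and the grasp point (between the pads) lies 5 mm behind it; z points along the fingers, y is the line along which they close (so a half turn about z gives the same grasp; the last joint's range is limited). The gripper opens to 88 mm and grips with 3 to 60 N. Pads are 18 mm wide; open, the fingers measure 123 mm over their backs; the gripper's body (75 mm by 187 mm) begins 45 mm behind the grasp point.
Start: joints at [0.917, 0.313, 1.498, -0, 1.331, -0.223], TCP at [0.219, 0.477, 0.253] pointing down, gripper open.
Joint ranges: [-2.94, 2.94], [-0.97, 2.17], [0.19, 2.56], [-1.23, 4.37], [0.02, 3.11], [-2.88, 2.88]. Speed limits (rad/s): [2.39, 2.39, 3.01, 3.14, 3.14, 3.14].

## Interface

Orientations are given as a 3x3 rotation matrix whose columns are the frame's x, y, z axes.
In Python, from workcell import ctrl gives the robot as it stands. The module is installed in compiled form; this text tells all that it offers.
- The arm moves only by the tool jog_arm, never from a script. Its argument "motion" is a list of rows, each an object with "dp": the shift along the world's x, y, z in mm, a list of three; "turn": the turn about the world's z in units of 10 degrees (1.0 is 10 degrees); "fingers": the opening, from 0 (shut) to 1 (fully open). A call has 1 to 20 rows; each row shifts and turns the commanded pose from where the row before left it; what a row does not reach is not made up. A row lasts 1/8 s, in which the tool goes at most 62.5 mm and 10.7 degrees, less where a joint would pass 70% of its speed; a pose out of reach is approached as far as the arm can. A call is refused whole if a number of a shift passes 62.5 or a number of a turn 1, either way. A call with a gripper value outside its range is refused whole. The fingers move at their own pace and stop on an object; the grip force is fixed at half the most. Time passes only in rows, so rows that do not move let the fingers close. It gives the time, the measured TCP pose, the force, the opening and the grip force at its end, in the units of the state.
- ctrl.get_state(): the state, without advancing time (a new reading comes with each control period).
- ctrl.capture(name): name is "scene" or "top" or "wrist"; returns a dict with "color" (480x640x3 uint8, red, green, blue), "K" (3x3 intrinsics, pixels), "dist_coeffs" ([k1, k2, p1, p2, k3] as OpenCV has them; the pictures are not rectified), "R" (3x3) and "t" (3): a world point X has camera coordinates R X + t. Camera axes: x right, y down, z forward; pixel columns grow to the right and rows downward; lengths in m; the calibration is good to about 2 mm. A picture is of the moment at which its call begins. There is no depth.
- ctrl.hand_in(): hands the job in; it is judged then, once.
Trained networks look in a picture, given as the dict that the camera call returned (one of the last four; its "shot" number tells which), for a name from the list of things; names that differ only in an ending like _2 or _b are one class to them, and where a whole thing is asked for, a point or a joint stands for the part that bears it (a point fixed in the world has none). Each returns a list of dicts, best first, with "p" (0 to 1); they miss things now and then, are a little off and sometimes report something else, mostly with a low value. They report only what shows in the picture. A call takes as long as a camera call.
- ctrl.masks_of(name, picture): "mask" (480x640 bool, what is visible of it).
- ctrl.place_of(name, picture): "centre" ([x, y, z] in m, in world coordinates, good to about 4 mm: a listed point, or the origin of a listed thing).
The state is a dict: "clock": time; "joints": joint angles; "joint_velocities": joint speeds; "effort": joint torques, N m; "ee_pos": TCP position; "tcp_rot": TCP orientation; "ft_force": force on the tool from outside, world axes, zero at the start; "ft_torque": the same for the moment, N m; "grip_width": opening from 0.0 (shut) to 1.0 (fully open); "grip_force": force on a finger pad.
Only numpy, scipy, OpenCV 4.12 (cv2) and the standard library are available. Lean on these libraries where they do the work, as an engineer would, in place of code of your own. Each camera call takes 0.05 s, during which the arm holds its last target. There are 200 camera calls.

## Working session

There is one attempt and no reset: what is moved stays moved. The work goes in short steps, Python scripts to look and compute and a tool call to move; the robot and the scene stay as the last step left them, time stands still between calls to the robot, and variables do not carry over. Pictures are saved under pics/ and viewed, at most 14 in all, crops included, and the job is handed in when it is done.

Besides the shell and the picture viewer there is one more tool, called after ">>>" as name(argument=value, ...), one argument or row to a line, values as JSON. jog_arm: Moves the arm, as the interface text tells. Its arguments: {"type":"object","properties":{"motion":{"type":"array"}},"required":["motion"]}

```bash
mkdir -p pics; cat > h.py <<'E'
from workcell import ctrl
import numpy as np, cv2
N=["brown_spool","white_spool","edge_slicker","dowel_handle","beeswax","spool_tray","tool_tray","wax_tray","skiver","black_tape"]
def ray(pic,uv,z):
    K,R,t=[np.array(pic[k],float) for k in("K","R","t")]
    n=cv2.undistortPoints(np.array(uv,float).reshape(-1,1,2),K,np.array(pic["dist_coeffs"],float)).reshape(-1,2)
    d=np.c_[n,np.ones(len(n))]@R; c=-R.T@t
    return c+d*((z-c[2])/d[:,2])[:,None]
def axis(pic,mask,z):
    c=max(cv2.findContours(mask.astype(np.uint8),0,2)[0],key=cv2.contourArea).reshape(-1,2)
    p=ray(pic,c,z)[:,:2]*1000
    (cx,cy),(w,h),a=cv2.minAreaRect(p.astype(np.float32))
    b=cv2.boxPoints(((cx,cy),(w,h),a)); e=[b[1]-b[0],b[2]-b[1]]; l=max(e,key=np.linalg.norm)
    return np.round([cx,cy,w,h]),round(np.degrees(np.arctan2(l[1],l[0]))%180,1)
E
cat > a.py <<'E'
from h import *
for c in("top","scene"):
    p=ctrl.capture(c); cv2.imwrite(f"pics/{c}0.png",p["color"][:,:,::-1])
    for n in N:
        r=ctrl.place_of(n,p)[:2]; m=ctrl.masks_of(n,p)[:1]
        print(c,n,[(np.round(np.array(q["centre"])*1000),round(q["p"],2)) for q in r], [axis(p,q["mask"],.01) for q in m if q["mask"].any()])
s=ctrl.get_state();print(s)
E
python3 a.py
```

```text
top brown_spool [(array([ 368., -272.,   -0.]), 0.66)] [(array([ 372., -277.,   41.,   45.]), np.float32(133.2))]
top white_spool [(array([ 425., -178.,    2.]), 0.57)] []
top edge_slicker [(array([345., 294.,  -2.]), 0.77), (array([560., -55.,   3.]), 0.51)] [(array([343., 294.,  78.,  13.]), np.float32(89.4))]
top dowel_handle [(array([448., 381.,   0.]), 0.61)] [(array([441., 377.,  17.,  93.]), np.float32(96.7))]
top beeswax [(array([422., -27.,   0.]), 0.82)] [(array([ 428., -182.,   36.,   43.]), np.float32(134.1))]
top spool_tray [(array([ 564., -213.,   -1.]), 0.71), (array([558., -57.,   0.]), 0.59)] [(array([ 547., -360.,   73.,   91.]), np.float32(95.7))]
top tool_tray [(array([562., -56.,  -0.]), 0.8), (array([449., 381.,  -0.]), 0.69)] [(array([561., -60., 118., 127.]), np.float32(97.4))]
top wax_tray [(array([ 551., -361.,    5.]), 0.78), (array([ 430., -403.,    2.]), 0.43)] [(array([ 549., -360.,   75.,   97.]), np.float32(95.8))]
top skiver [(array([ 430., -403.,    4.]), 0.65)] [(array([ 425., -401.,   72.,   30.]), np.float32(89.4))]
top black_tape [(array([385., 2
[... 1353 characters left out ...]
     1.33103298e+00, -2.23431577e-01]), 'joint_velocities': array([-0.00034313,  0.00010098,  0.00010179, -0.00059455,  0.00046704,
        0.00022285]), 'effort': array([ 3.36154153e-05, -4.02109945e+01, -2.52417684e+01,  6.94626546e-02,
        3.19239136e-02, -1.74031021e-05]), 'ee_pos': array([0.21924361, 0.47702735, 0.25271874]), 'tcp_rot': array([[-9.08647204e-01,  4.17564674e-01, -3.30469445e-05],
       [ 4.17564675e-01,  9.08647204e-01, -2.99161303e-05],
       [ 1.75360945e-05, -4.09824448e-05, -9.99999999e-01]]), 'ft_force': array([0.68090508, 0.53950116, 0.0304752 ]), 'ft_torque': array([-0.0049113 ,  0.01165278, -0.00681281]), 'grip_force': 0.0, 'grip_width': 0.9962360879879647}
```

View pics/top0.png

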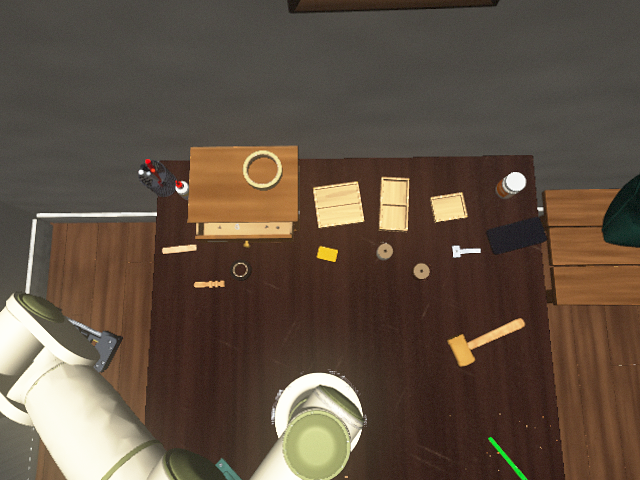

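View pics/scene0.png

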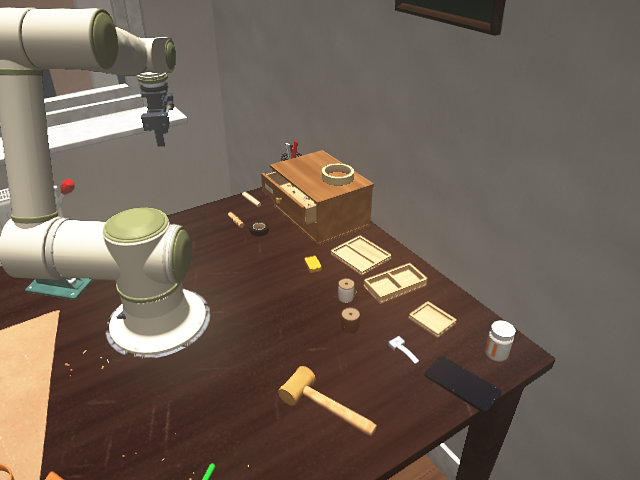

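The top view (up is +x, left is +y) shows, in (u,v):
- **Trays:** tool tray (338,204), spool tray (395,204), wax tray (449,207).
- **Things to move:** spools at (421,270) brown and (384,251) white, wax (327,254), dowel (179,249), slicker (209,284).
- **Other:** the chest is at (245,185), with a roll lying on it. The networks agree with this.

I'll start with the brown spool.

>>> jog_arm(
  motion=[
    {"dp": [10, -50, 0], "turn": 0.14, "fingers": 1},
    {"dp": [10, -50, 0], "turn": 0.14, "fingers": 1},
    {"dp": [10, -50, 0], "turn": 0.14, "fingers": 1},
    {"dp": [10, -50, 0], "turn": 0.14, "fingers": 1},
    {"dp": [10, -50, 0], "turn": 0.14, "fingers": 1},
    {"dp": [10, -50, 0], "turn": 0.14, "fingers": 1},
    {"dp": [10, -50, 0], "turn": 0.14, "fingers": 1},
    {"dp": [10, -50, 0], "turn": 0.14, "fingers": 1},
    {"dp": [10, -50, 0], "turn": 0.14, "fingers": 1},
    {"dp": [10, -50, 0], "turn": 0.14, "fingers": 1},
    {"dp": [10, -50, 0], "turn": 0.14, "fingers": 1},
    {"dp": [10, -50, 0], "turn": 0.14, "fingers": 1},
    {"dp": [10, -50, 0], "turn": 0.14, "fingers": 1},
    {"dp": [10, -50, 0], "turn": 0.14, "fingers": 1},
    {"dp": [10, -50, 0], "turn": 0.14, "fingers": 1},
    {"dp": [0, 0, -40], "turn": 0, "fingers": 1},
    {"dp": [0, 0, 0], "turn": 0, "fingers": 1},
    {"dp": [0, 0, 0], "turn": 0, "fingers": 1},
  ],
)

```text
clock: 4.35
ee_pos: [0.3696, -0.2729, 0.214]
tcp_rot: [[-0.998, 0.064, 0.001], [0.064, 0.998, -0.001], [-0.001, -0.001, -1.0]]
ft_force: [-0.6, -0.0, 0.3]
grip_width: 0.997
grip_force: 0.0
```

```bash
cat > w.py <<'E'
from h import *
import sys
# usage: w.py cam picname|- name:z ...
p=ctrl.capture(sys.argv[1])
if sys.argv[2]!="-": cv2.imwrite(f"pics/{sys.argv[2]}.png",p["color"][:,:,::-1])
for a in sys.argv[3:]:
    n,z=a.split(":")
    r=ctrl.place_of(n,p)[:2]; m=ctrl.masks_of(n,p)[:2]
    print(n,[(np.round(np.array(q["centre"])*1000),round(q["p"],2)) for q in r],[axis(p,q["mask"],float(z)/1000)+(round(q["p"],2),) for q in m if q["mask"].any()])
s=ctrl.get_state();R=s["tcp_rot"]
print(np.round(s["ee_pos"]*1000,1),"yaw",round(np.degrees(np.arctan2(R[1,1],R[0,1])),1),"w",round(s["grip_width"]*88,1),"gf",round(s["grip_force"],1),"f",np.round(s["ft_force"],1),"t",round(s["clock"],2))
E
python3 w.py wrist w1 brown_spool:45 white_spool:47; python3 w.py top - spool_tray:24 tool_tray:14 wax_tray:14 beeswax:19
```

```text
brown_spool [(array([ 371., -273.,    2.]), 0.95)] [(array([ 368., -272.,   41.,   47.]), np.float32(176.3), 0.87)]
white_spool [(array([ 426., -180.,   -1.]), 0.79)] [(array([ 415., -183.,   49.,   42.]), np.float32(16.9), 0.71)]
[ 369.5 -272.9  213.6] yaw 86.3 w 88.2 gf 0.0 f [-0.2 -0.7  1.3] t 4.6
spool_tray [(array([ 561., -211.,   -3.]), 0.64)] [(array([ 556., -210.,   84.,  155.]), np.float32(178.3), 0.93)]
tool_tray [(array([559., -56.,   0.]), 0.77)] [(array([559., -59., 117., 125.]), np.float32(97.5), 0.88)]
wax_tray [(array([ 550., -359.,    4.]), 0.63)] [(array([ 552., -359.,   62.,   90.]), np.float32(99.0), 0.83)]
beeswax [(array([420., -28.,   4.]), 0.66)] [(array([420., -28.,  54.,  36.]), np.float32(75.2), 0.77)]
[ 369.2 -273.   212.7] yaw 86.3 w 88.0 gf 0.0 f [-0.9 -0.6 -0.4] t 5.05
```

View pics/w1.png

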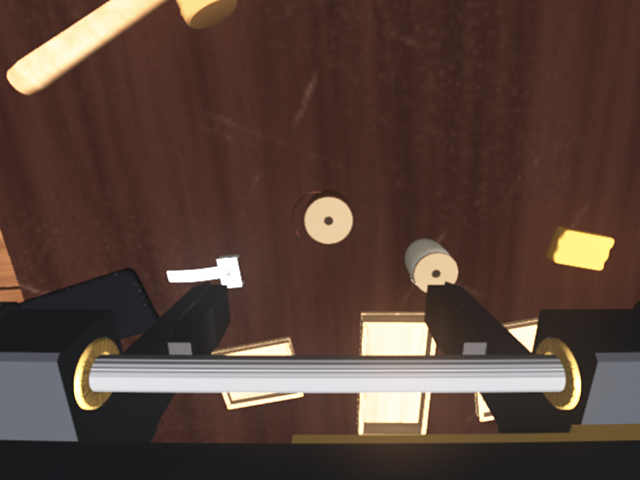

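The wrist view shows the brown spool at (328,220), clear of other things below the open jaws, with the spool tray at (395,375). I'll descend and grip its upper rim.

>>> jog_arm(
  motion=[
    {"dp": [1, 0, -55], "turn": 0, "fingers": 1},
    {"dp": [0, 0, -55], "turn": 0, "fingers": 1},
    {"dp": [0, 0, -40], "turn": 0, "fingers": 1},
    {"dp": [0, 0, -26], "turn": 0, "fingers": 1},
    {"dp": [0, 0, 0], "turn": 0, "fingers": 0.6},
    {"dp": [0, 0, 0], "turn": 0, "fingers": 0.3},
    {"dp": [0, 0, 0], "turn": 0, "fingers": 0.3},
    {"dp": [0, 0, 0], "turn": 0, "fingers": 0.3},
    {"dp": [0, 0, 0], "turn": 0, "fingers": 0.3},
    {"dp": [0, 0, 0], "turn": 0, "fingers": 0.3},
  ],
)

```text
clock: 6.3
ee_pos: [0.3704, -0.2731, 0.0371]
tcp_rot: [[-0.998, 0.064, 0.0], [0.064, 0.998, -0.0], [-0.0, -0.0, -1.0]]
ft_force: [-1.7, 1.7, 7.2]
grip_width: 0.479
grip_force: 30.0
```

>>> jog_arm(
  motion=[
    {"dp": [0, 0, 20], "turn": 0, "fingers": 0.3},
    {"dp": [0, 0, 50], "turn": 0, "fingers": 0.3},
    {"dp": [45, 12, 0], "turn": 0, "fingers": 0.3},
    {"dp": [45, 12, 0], "turn": 0, "fingers": 0.3},
    {"dp": [45, 12, 0], "turn": 0, "fingers": 0.3},
    {"dp": [45, 12, 0], "turn": 0, "fingers": 0.3},
    {"dp": [46, 12, 0], "turn": 0, "fingers": 0.3},
    {"dp": [0, 0, 0], "turn": 0, "fingers": 0.3},
    {"dp": [0, 0, 0], "turn": 0, "fingers": 0.3},
  ],
)

```text
clock: 7.42
ee_pos: [0.5956, -0.213, 0.1062]
tcp_rot: [[-0.998, 0.064, -0.001], [0.064, 0.998, 0.0], [0.001, 0.0, -1.0]]
ft_force: [-0.1, 0.8, -0.2]
grip_width: 0.473
grip_force: 30.0
```

```bash
python3 w.py wrist w2 brown_spool:115 spool_tray:24; python3 w.py scene s2 spool_tray:24
```

```text
brown_spool [] [(array([ 583., -212.,   40.,   46.]), np.float32(176.3), 0.56)]
spool_tray [(array([ 560., -209.,   -2.]), 0.71)] [(array([ 554., -211.,   76.,  134.]), np.float32(175.8), 0.64)]
[ 595.7 -213.4  107. ] yaw 86.3 w 42.1 gf 30.0 f [ 0.7 -1.  -0.3] t 7.67
spool_tray [(array([ 559., -212.,   -2.]), 0.7), (array([ 546., -359.,   -4.]), 0.54)] [(array([ 549., -224.,  100.,  163.]), np.float32(175.8), 0.81)]
[ 596.  -213.2  106.9] yaw 86.3 w 42.0 gf 30.0 f [-0.2 -1.2 -0.8] t 7.83
```

View pics/w2.png

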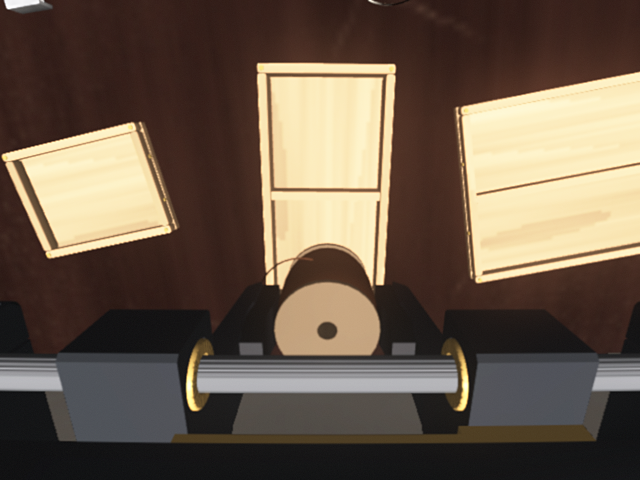

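The spool hangs straight at (327,330). The tray's near rim corners are at (258,68) and (395,68), and its divider runs from (268,195) to (383,195). I'll measure these, and the other trays' rims, from this view.

```bash
python3 - <<'E'
from h import *
p=ctrl.capture("wrist")
print(np.round(ray(p,[(258,68),(395,68),(268,195),(383,195)],.024)*1000))
print(np.round(ray(p,[(5,157),(138,125),(177,229),(49,256)],.014)*1000))
print(np.round(ray(p,[(459,109),(477,281)],.014)*1000))
E
```

```text
[[ 487. -243.   24.]
 [ 492. -168.   24.]
 [ 557. -245.   24.]
 [ 562. -176.   24.]]
[[ 524. -408.   14.]
 [ 512. -320.   14.]
 [ 577. -309.   14.]
 [ 590. -399.   14.]]
[[ 515. -129.   14.]
 [ 627. -112.   14.]]
```

>>> jog_arm(
  motion=[
    {"dp": [0, 0, -35], "turn": 0, "fingers": 0.3},
    {"dp": [0, 0, -20], "turn": 0, "fingers": 0.3},
    {"dp": [0, 0, -8], "turn": 0, "fingers": 0.3},
    {"dp": [0, 0, -1], "turn": 0, "fingers": 0.3},
    {"dp": [0, 0, 0], "turn": 0, "fingers": 0.3},
    {"dp": [0, 0, 0], "turn": 0, "fingers": 0.7},
    {"dp": [0, 0, 0], "turn": 0, "fingers": 0.7},
    {"dp": [0, 0, 0], "turn": 0, "fingers": 0.7},
    {"dp": [0, 0, 15], "turn": 0, "fingers": 0.7},
    {"dp": [0, 0, 50], "turn": 0, "fingers": 0.7},
    {"dp": [-42, 8, 20], "turn": 0, "fingers": 0.9},
    {"dp": [-42, 8, 0], "turn": 0, "fingers": 1},
    {"dp": [-42, 8, 0], "turn": 0, "fingers": 1},
    {"dp": [-43, 9, 0], "turn": 0, "fingers": 1},
    {"dp": [0, 0, 0], "turn": 0, "fingers": 1},
    {"dp": [0, 0, 0], "turn": 0, "fingers": 1},
  ],
)

```text
clock: 9.88
ee_pos: [0.4282, -0.1806, 0.1287]
tcp_rot: [[-0.998, 0.064, 0.002], [0.064, 0.998, -0.001], [-0.002, -0.001, -1.0]]
ft_force: [0.2, 0.1, -0.3]
grip_width: 0.996
grip_force: 0.0
```

```bash
python3 w.py wrist w3 white_spool:47 brown_spool:50;python3 w.py top - brown_spool:50 white_spool:47
```

```text
white_spool [] [(array([ 421., -179.,   39.,   48.]), np.float32(176.3), 0.84)]
brown_spool [(array([ 598., -216.,    4.]), 0.63)] [(array([ 556., -211.,   32.,   41.]), np.float32(105.5), 0.87)]
[ 427.8 -180.1  127.6] yaw 86.3 w 87.9 gf 0.0 f [-0.3 -0.3 -0.4] t 10.12
brown_spool [(array([ 594., -216.,    5.]), 0.51)] []
white_spool [] []
[ 427.4 -180.   127.7] yaw 86.3 w 87.8 gf 0.0 f [-0.1  0.4  0.6] t 10.38
```

View pics/w3.png

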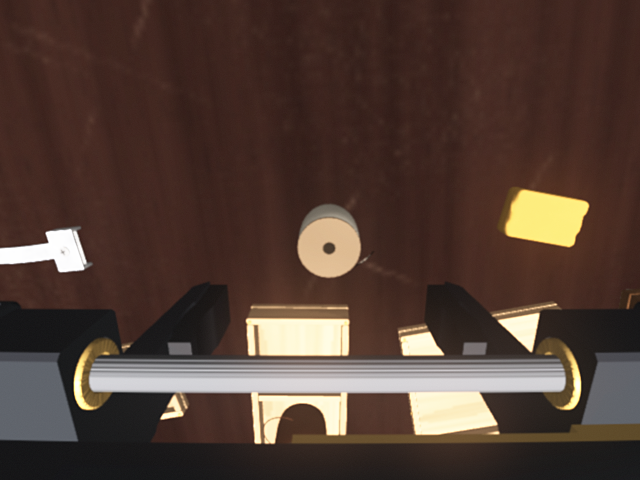

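The wrist view has the white spool at (329,247), centred between the jaws. The brown one stands in the far bay at (299,425).

>>> jog_arm(
  motion=[
    {"dp": [0, 0, -50], "turn": 0, "fingers": 1},
    {"dp": [0, 0, -40], "turn": 0, "fingers": 1},
    {"dp": [0, 0, 0], "turn": 0, "fingers": 0.6},
    {"dp": [0, 0, 0], "turn": 0, "fingers": 0.3},
    {"dp": [0, 0, 0], "turn": 0, "fingers": 0.3},
    {"dp": [0, 0, 0], "turn": 0, "fingers": 0.3},
    {"dp": [0, 0, 0], "turn": 0, "fingers": 0.3},
    {"dp": [0, 0, 0], "turn": 0, "fingers": 0.3},
    {"dp": [0, 0, 20], "turn": 0, "fingers": 0.3},
    {"dp": [0, 0, 40], "turn": 0, "fingers": 0.3},
    {"dp": [33, -9, 0], "turn": 0, "fingers": 0.3},
    {"dp": [33, -9, 0], "turn": 0, "fingers": 0.3},
    {"dp": [32, -10, 0], "turn": 0, "fingers": 0.3},
    {"dp": [0, 0, 0], "turn": 0, "fingers": 0.3},
    {"dp": [0, 0, 0], "turn": 0, "fingers": 0.3},
  ],
)

```text
clock: 12.25
ee_pos: [0.5245, -0.2076, 0.0973]
tcp_rot: [[-0.998, 0.064, -0.001], [0.064, 0.998, 0.001], [0.001, 0.001, -1.0]]
ft_force: [0.0, 1.0, -0.4]
grip_width: 0.451
grip_force: 30.0
```

>>> jog_arm(
  motion=[
    {"dp": [1, 0, -30], "turn": 0, "fingers": 0.3},
    {"dp": [0, 0, -18], "turn": 0, "fingers": 0.3},
    {"dp": [0, 0, -6], "turn": 0, "fingers": 0.3},
    {"dp": [0, 0, -1], "turn": 0, "fingers": 0.3},
    {"dp": [0, 0, 0], "turn": 0, "fingers": 0.3},
    {"dp": [0, 0, 0], "turn": 0, "fingers": 0.7},
    {"dp": [0, 0, 0], "turn": 0, "fingers": 0.7},
    {"dp": [0, 0, 0], "turn": 0, "fingers": 0.7},
    {"dp": [0, 0, 15], "turn": 0, "fingers": 0.7},
    {"dp": [0, 0, 55], "turn": 0, "fingers": 0.7},
    {"dp": [0, 0, 60], "turn": 0, "fingers": 0.7},
  ],
)

```text
clock: 13.62
ee_pos: [0.526, -0.2078, 0.175]
tcp_rot: [[-0.998, 0.064, -0.0], [0.064, 0.998, 0.0], [0.0, 0.0, -1.0]]
ft_force: [0.7, -0.8, -0.2]
grip_width: 0.701
grip_force: 0.0
```

>>> jog_arm(
  motion=[
    {"dp": [-13, 36, 5], "turn": -0.6, "fingers": 0.7},
    {"dp": [-13, 36, 5], "turn": -0.6, "fingers": 0.7},
    {"dp": [-13, 36, 5], "turn": -0.6, "fingers": 0.7},
    {"dp": [-13, 36, 5], "turn": -0.6, "fingers": 0.7},
    {"dp": [-13, 36, 5], "turn": -0.6, "fingers": 0.7},
    {"dp": [-13, 36, 5], "turn": -0.6, "fingers": 0.7},
    {"dp": [-13, 36, 5], "turn": -0.6, "fingers": 0.7},
    {"dp": [-13, 36, 0], "turn": -0.6, "fingers": 0.7},
    {"dp": [-13, 36, 0], "turn": -0.6, "fingers": 0.7},
    {"dp": [-13, 36, 0], "turn": -0.6, "fingers": 0.7},
    {"dp": [-13, 36, 0], "turn": -0.6, "fingers": 0.7},
    {"dp": [-13, 36, 0], "turn": -0.6, "fingers": 0.7},
    {"dp": [-13, 36, 0], "turn": -0.6, "fingers": 0.7},
    {"dp": [-13, 36, 0], "turn": -0.6, "fingers": 0.7},
    {"dp": [0, 0, 0], "turn": -0.2, "fingers": 0.7},
    {"dp": [0, 0, 0], "turn": 0, "fingers": 0.7},
  ],
)

```text
clock: 15.62
ee_pos: [0.3444, 0.2956, 0.2082]
tcp_rot: [[-0.006, 1.0, 0.001], [1.0, 0.006, 0.0], [0.0, 0.001, -1.0]]
ft_force: [0.6, 0.1, -0.1]
grip_width: 0.698
grip_force: 0.0
```

```bash
python3 w.py wrist w4 edge_slicker:10 dowel_handle:9;python3 w.py top t4 brown_spool:50 white_spool:47 beeswax:19
```

```text
edge_slicker [(array([347., 291.,  -2.]), 0.75)] [(array([344., 292.,  19.,  84.]), np.float32(90.8), 0.68)]
dowel_handle [(array([447., 378.,  -1.]), 0.56)] [(array([442., 377.,  20.,  94.]), np.float32(94.9), 0.73)]
[344.6 295.5 207.8] yaw 0.3 w 61.6 gf 0.0 f [-0.   0.5 -0. ] t 15.88
brown_spool [(array([ 598., -214.,    6.]), 0.6)] [(array([ 591., -211.,   42.,   50.]), np.float32(152.4), 0.78)]
white_spool [(array([ 523., -207.,    5.]), 0.65), (array([ 550., -360.,    2.]), 0.62)] [(array([ 518., -205.,   38.,   49.]), np.float32(152.3), 0.72), (array([ 550., -206.,   77.,  147.]), np.float32(177.7), 0.2)]
beeswax [(array([418., -25.,   4.]), 0.53)] [(array([421., -27.,  51.,  35.]), np.float32(75.3), 0.76)]
[344.3 296.  207.7] yaw 0.3 w 61.4 gf 0.0 f [ 0.   0.4 -0. ] t 16.23
```

View pics/w4.png

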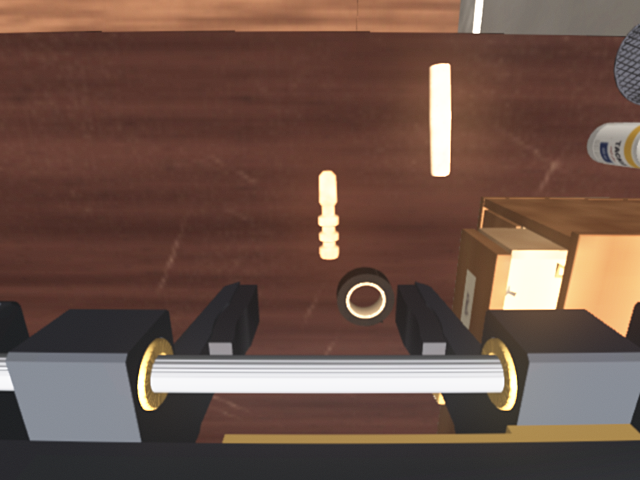

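View pics/t4.png

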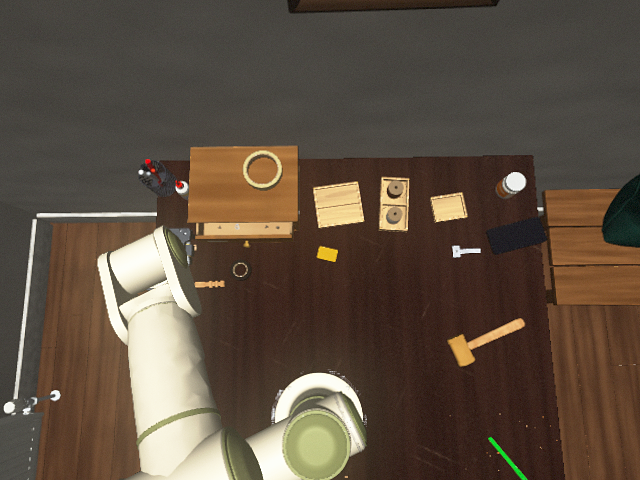

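Slicker at (329,215) in the wrist view, square to the jaws. The dowel is at (440,120), close to the chest's left corner at (483,198). In the top view both spools stand in their bays, at (396,188) and (395,214). Before reaching for the dowel I'll check the chest corner and the edge towards the wall.

```bash
python3 - <<'E'
from h import *
p=ctrl.capture("wrist")
for z in(0,.09,.15): print(z,np.round(ray(p,[(483,198),(461,232),(440,66),(440,175)],z)*1000)[:,:2].tolist())
p=ctrl.capture("top")
for z in(0,.1,.15,.18): print(z,np.round(ray(p,[(191,147),(190,220),(298,221),(196,238),(292,238),(350,156)],z)*1000)[:,:2].tolist())
E
```

```text
0 [[493.0, 308.0], [476.0, 274.0], [441.0, 424.0], [450.0, 330.0]]
0.09 [[453.0, 325.0], [441.0, 300.0], [415.0, 410.0], [422.0, 341.0]]
0.15 [[427.0, 336.0], [417.0, 317.0], [398.0, 401.0], [403.0, 348.0]]
0 [[738.0, 359.0], [524.0, 354.0], [518.0, 53.0], [472.0, 335.0], [470.0, 70.0], [705.0, -95.0]]
0.1 [[697.0, 328.0], [500.0, 323.0], [495.0, 47.0], [453.0, 306.0], [451.0, 62.0], [667.0, -89.0]]
0.15 [[677.0, 313.0], [489.0, 308.0], [483.0, 44.0], [444.0, 292.0], [441.0, 58.0], [648.0, -86.0]]
0.18 [[664.0, 303.0], [482.0, 299.0], [476.0, 42.0], [438.0, 283.0], [435.0, 56.0], [637.0, -85.0]]
```

>>> jog_arm(
  motion=[
    {"dp": [0, -2, -60], "turn": 0, "fingers": 0.6},
    {"dp": [0, -1, -60], "turn": 0, "fingers": 0.6},
    {"dp": [0, 0, -50], "turn": 0, "fingers": 0.6},
    {"dp": [0, 0, -18], "turn": 0, "fingers": 0.6},
    {"dp": [0, 0, 0], "turn": 0, "fingers": 0.6},
    {"dp": [0, 0, 0], "turn": 0, "fingers": 0.3},
    {"dp": [0, 0, 0], "turn": 0, "fingers": 0.05},
    {"dp": [0, 0, 0], "turn": 0, "fingers": 0.05},
    {"dp": [0, 0, 0], "turn": 0, "fingers": 0.05},
    {"dp": [0, 0, 0], "turn": 0, "fingers": 0.05},
    {"dp": [0, 0, 0], "turn": 0, "fingers": 0.05},
  ],
)

```text
clock: 17.7
ee_pos: [0.3444, 0.2931, 0.02]
tcp_rot: [[-0.006, 1.0, 0.0], [1.0, 0.006, 0.0], [0.0, 0.0, -1.0]]
ft_force: [-0.7, 0.3, 5.3]
grip_width: 0.179
grip_force: 30.0
```

Gripped (opening about 16 mm). I'll lift well above the chest and go round its front to the far tool bay.

>>> jog_arm(
  motion=[
    {"dp": [0, 0, 20], "turn": 0, "fingers": 0.05},
    {"dp": [0, 0, 50], "turn": 0, "fingers": 0.05},
    {"dp": [0, 0, 55], "turn": 0, "fingers": 0.05},
    {"dp": [0, 0, 55], "turn": 0, "fingers": 0.05},
    {"dp": [0, 0, 50], "turn": 0, "fingers": 0.05},
    {"dp": [0, -49, 0], "turn": 0.1, "fingers": 0.05},
    {"dp": [0, -50, 0], "turn": 0.1, "fingers": 0.05},
    {"dp": [0, -50, 0], "turn": 0.1, "fingers": 0.05},
    {"dp": [0, -50, 0], "turn": 0.1, "fingers": 0.05},
    {"dp": [0, -50, 0], "turn": 0.1, "fingers": 0.05},
    {"dp": [0, -50, 0], "turn": 0.1, "fingers": 0.05},
    {"dp": [0, -48, 0], "turn": 0.1, "fingers": 0.05},
    {"dp": [48, 0, -25], "turn": 0.1, "fingers": 0.05},
    {"dp": [48, 0, -25], "turn": 0, "fingers": 0.05},
    {"dp": [48, 0, -25], "turn": 0, "fingers": 0.05},
    {"dp": [48, 0, -25], "turn": 0, "fingers": 0.05},
    {"dp": [50, 0, -25], "turn": 0, "fingers": 0.05},
    {"dp": [0, 0, 0], "turn": 0, "fingers": 0.05},
    {"dp": [0, 0, 0], "turn": 0, "fingers": 0.05},
  ],
)

```text
clock: 20.08
ee_pos: [0.5858, -0.0539, 0.1248]
tcp_rot: [[-0.145, 0.989, -0.0], [0.989, 0.145, 0.0], [0.0, -0.0, -1.0]]
ft_force: [-0.6, 0.4, -0.1]
grip_width: 0.178
grip_force: 30.0
```

```bash
python3 w.py wrist w5 tool_tray:14
```

```text
tool_tray [(array([565., -59.,   2.]), 0.92)] [(array([562., -53., 115., 119.]), np.float32(97.7), 0.93)]
[585.9 -54.1 126.1] yaw 8.3 w 15.4 gf 30.0 f [ 0.6 -0.6 -0.9] t 20.23
```

View pics/w5.png

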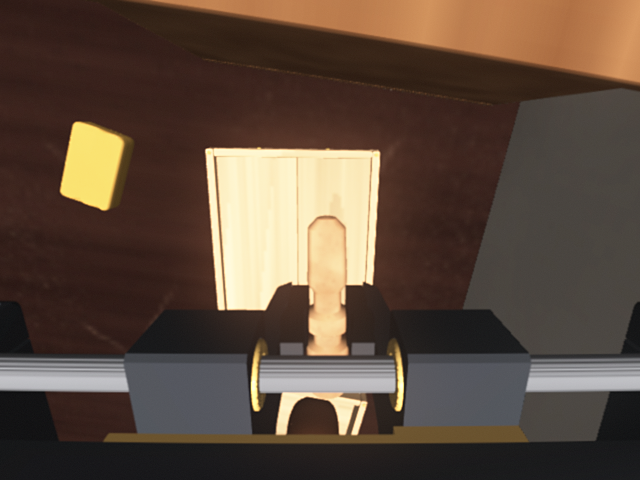

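The slicker is held straight, aligned with the right (far) bay at (340,200). The grey wall begins at about (490,180), so I'll compute its clearance before lowering.

```bash
python3 - <<'E'
from h import *
p=ctrl.capture("wrist")
print(np.round(ray(p,[(518,105),(490,200),(467,300)],0)*1000))
print(np.round(ray(p,[(208,151),(379,152),(298,151)],.014)*1000))
p=ctrl.capture("top")
print(np.round(ray(p,[(170,160),(310,157),(430,156),(530,155)],0)*1000))
E
```

```text
[[701.  55.   0.]
 [700. -12.   0.]
 [704. -92.   0.]]
[[499.  -5.  14.]
 [611.  11.  14.]
 [558.   4.  14.]]
[[ 699.  417.    0.]
 [ 704.   19.    0.]
 [ 701. -321.    0.]
 [ 699. -598.    0.]]
```

Wall at x ≈ 701 mm, and the body reaches about 684 mm at most, so it clears. Lower and release.

>>> jog_arm(
  motion=[
    {"dp": [0, 0, -50], "turn": 0, "fingers": 0.05},
    {"dp": [0, 0, -36], "turn": 0, "fingers": 0.05},
    {"dp": [0, 0, -10], "turn": 0, "fingers": 0.05},
    {"dp": [0, 0, 0], "turn": 0, "fingers": 0.05},
    {"dp": [0, 0, 0], "turn": 0, "fingers": 0.3},
    {"dp": [0, 0, 0], "turn": 0, "fingers": 0.4},
    {"dp": [0, 0, 0], "turn": 0, "fingers": 0.4},
    {"dp": [0, 0, 15], "turn": 0, "fingers": 0.4},
    {"dp": [0, 0, 50], "turn": 0, "fingers": 0.4},
    {"dp": [0, 0, 55], "turn": 0, "fingers": 0.4},
    {"dp": [-50, 0, 40], "turn": 0, "fingers": 0.4},
    {"dp": [-50, 0, 40], "turn": 0, "fingers": 0.4},
    {"dp": [-50, 0, 20], "turn": 0, "fingers": 0.4},
    {"dp": [-50, 0, 0], "turn": 0, "fingers": 0.4},
    {"dp": [-40, 0, 0], "turn": 0, "fingers": 0.4},
  ],
)

```text
clock: 22.2
ee_pos: [0.3469, -0.0537, 0.2478]
tcp_rot: [[-0.145, 0.989, 0.002], [0.989, 0.145, -0.001], [-0.001, 0.002, -1.0]]
ft_force: [0.7, 0.4, -0.6]
grip_width: 0.403
grip_force: 0.0
```

```bash
python3 w.py top - edge_slicker:15 ; python3 w.py wrist w6 edge_slicker:15
```

```text
edge_slicker [(array([588., -50.,   3.]), 0.71)] [(array([586., -58.,  16.,  77.]), np.float32(99.0), 0.7)]
[348. -54. 248.] yaw 8.3 w 35.4 gf 0.0 f [-0.1 -1.1 -0. ] t 22.35
edge_slicker [(array([590., -55.,   4.]), 0.84)] [(array([588., -55.,  21.,  85.]), np.float32(99.6), 0.95)]
[349.4 -54.1 247.3] yaw 8.3 w 35.4 gf 0.0 f [-0.  -0.4 -0.5] t 22.5
```

View pics/w6.png

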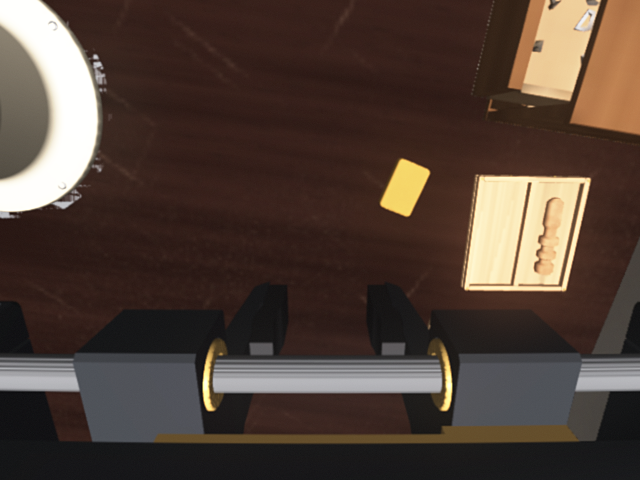

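The slicker lies in the far bay at (548,237). Next, the dowel.

>>> jog_arm(
  motion=[
    {"dp": [0, 48, 0], "turn": -0.2, "fingers": 0.6},
    {"dp": [0, 48, 0], "turn": 0, "fingers": 0.6},
    {"dp": [0, 48, 0], "turn": 0, "fingers": 0.6},
    {"dp": [0, 48, 0], "turn": 0, "fingers": 0.6},
    {"dp": [0, 48, 0], "turn": 0, "fingers": 0.6},
    {"dp": [19, 48, 0], "turn": 0, "fingers": 0.6},
    {"dp": [19, 48, 0], "turn": 0, "fingers": 0.6},
    {"dp": [19, 48, 0], "turn": 0, "fingers": 0.6},
    {"dp": [19, 48, 0], "turn": 0, "fingers": 0.6},
    {"dp": [20, 0, 0], "turn": 0, "fingers": 0.6},
    {"dp": [0, 0, -30], "turn": 0, "fingers": 0.6},
    {"dp": [0, 0, 0], "turn": 0, "fingers": 0.6},
    {"dp": [0, 0, 0], "turn": 0, "fingers": 0.6},
  ],
)

```text
clock: 24.12
ee_pos: [0.4449, 0.3785, 0.2176]
tcp_rot: [[-0.11, 0.994, 0.001], [0.994, 0.11, 0.0], [0.0, 0.001, -1.0]]
ft_force: [-0.4, -0.1, 0.2]
grip_width: 0.599
grip_force: 0.0
```

```bash
python3 w.py wrist w7 dowel_handle:9
```

```text
dowel_handle [(array([441., 377.,   0.]), 0.88)] [(array([442., 376.,  18.,  95.]), np.float32(95.7), 0.56)]
[444.9 378.3 217.9] yaw 6.3 w 52.5 gf 0.0 f [-0.3  0.9  0.1] t 24.27
```

View pics/w7.png

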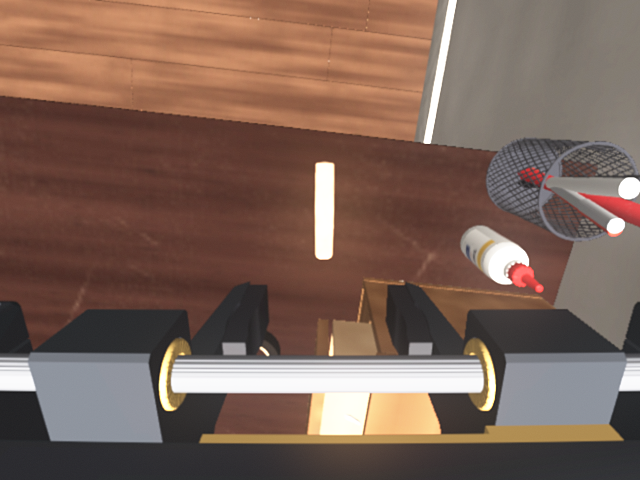

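The dowel is at (324,210), aligned with the jaws. The bottle at (490,255) and the chest corner at (362,282) both clear the gripper body.

>>> jog_arm(
  motion=[
    {"dp": [-2, 0, -60], "turn": 0, "fingers": 0.6},
    {"dp": [0, 0, -60], "turn": 0, "fingers": 0.6},
    {"dp": [0, 0, -50], "turn": 0, "fingers": 0.6},
    {"dp": [0, 0, -29], "turn": 0, "fingers": 0.6},
    {"dp": [0, 0, 0], "turn": 0, "fingers": 0.6},
    {"dp": [0, 0, 0], "turn": 0, "fingers": 0.3},
    {"dp": [0, 0, 0], "turn": 0, "fingers": 0.05},
    {"dp": [0, 0, 0], "turn": 0, "fingers": 0.05},
    {"dp": [0, 0, 0], "turn": 0, "fingers": 0.05},
    {"dp": [0, 0, 0], "turn": 0, "fingers": 0.05},
    {"dp": [0, 0, 0], "turn": 0, "fingers": 0.05},
  ],
)

```text
clock: 25.65
ee_pos: [0.4427, 0.3781, 0.018]
tcp_rot: [[-0.11, 0.994, 0.0], [0.994, 0.11, 0.0], [0.0, 0.0, -1.0]]
ft_force: [-1.1, -0.1, 3.8]
grip_width: 0.199
grip_force: 30.0
```

>>> jog_arm(
  motion=[
    {"dp": [0, 0, 20], "turn": 0, "fingers": 0.05},
    {"dp": [0, 0, 50], "turn": 0, "fingers": 0.05},
    {"dp": [0, 0, 55], "turn": 0, "fingers": 0.05},
    {"dp": [0, 0, 55], "turn": 0, "fingers": 0.05},
    {"dp": [0, 0, 50], "turn": 0, "fingers": 0.05},
    {"dp": [-32, -49, 0], "turn": 0, "fingers": 0.05},
    {"dp": [-32, -49, 0], "turn": 0, "fingers": 0.05},
    {"dp": [-34, -49, 0], "turn": 0, "fingers": 0.05},
    {"dp": [0, -49, 0], "turn": 0, "fingers": 0.05},
    {"dp": [0, -49, 0], "turn": 0, "fingers": 0.05},
    {"dp": [0, -49, 0], "turn": 0, "fingers": 0.05},
    {"dp": [0, -49, 0], "turn": 0, "fingers": 0.05},
    {"dp": [0, -49, 0], "turn": 0, "fingers": 0.05},
    {"dp": [0, -49, 0], "turn": 0, "fingers": 0.05},
    {"dp": [48, 0, -30], "turn": 0.2, "fingers": 0.05},
    {"dp": [48, 0, -35], "turn": 0, "fingers": 0.05},
    {"dp": [48, 0, -35], "turn": 0, "fingers": 0.05},
    {"dp": [47, 0, -35], "turn": 0, "fingers": 0.05},
    {"dp": [0, 0, 0], "turn": 0, "fingers": 0.05},
    {"dp": [0, 0, 0], "turn": 0, "fingers": 0.05},
  ],
)

```text
clock: 28.15
ee_pos: [0.5353, -0.0629, 0.1134]
tcp_rot: [[-0.145, 0.989, 0.0], [0.989, 0.145, -0.0], [-0.0, 0.0, -1.0]]
ft_force: [0.1, 0.3, -0.1]
grip_width: 0.201
grip_force: 30.0
```

```bash
python3 w.py wrist w8 dowel_handle:100 beeswax:19
```

```text
dowel_handle [(array([536., -64.,  94.]), 0.97)] [(array([534., -53.,  19.,  71.]), np.float32(98.2), 0.88)]
beeswax [(array([424., -22.,  -3.]), 0.79)] [(array([427., -25.,  54.,  38.]), np.float32(76.2), 0.68)]
[535.5 -63.1 114.2] yaw 8.3 w 17.3 gf 30.0 f [-0.2 -0.7 -0.7] t 28.4
```

View pics/w8.png

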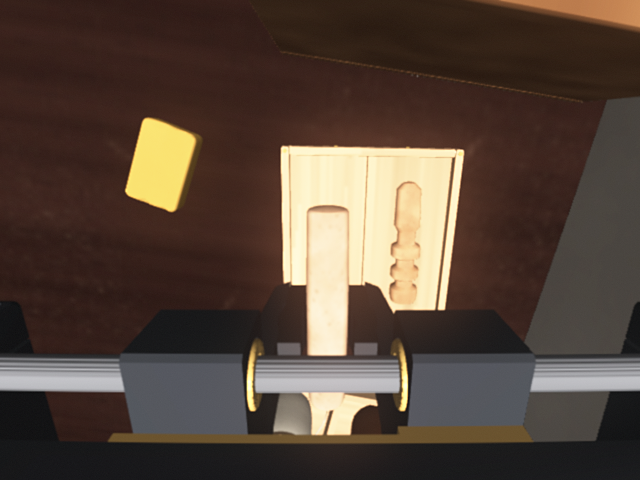

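The dowel is over the left (near) bay at (327,250), aligned and clear of the slicker at (405,245). I'll release it, then go on to the beeswax, which lies with its long axis at about 75.5°.

>>> jog_arm(
  motion=[
    {"dp": [0, 0, -50], "turn": 0, "fingers": 0.05},
    {"dp": [0, 0, -28], "turn": 0, "fingers": 0.05},
    {"dp": [0, 0, -7], "turn": 0, "fingers": 0.05},
    {"dp": [0, 0, 0], "turn": 0, "fingers": 0.05},
    {"dp": [0, 0, 0], "turn": 0, "fingers": 0.3},
    {"dp": [0, 0, 0], "turn": 0, "fingers": 0.38},
    {"dp": [0, 0, 0], "turn": 0, "fingers": 0.38},
    {"dp": [0, 0, 15], "turn": 0, "fingers": 0.38},
    {"dp": [0, 0, 50], "turn": 0, "fingers": 0.4},
    {"dp": [0, 0, 50], "turn": 0, "fingers": 0.4},
    {"dp": [-38, 12, 0], "turn": -0.8, "fingers": 0.7},
    {"dp": [-38, 12, 0], "turn": -0.8, "fingers": 0.7},
    {"dp": [-37, 13, 0], "turn": -0.7, "fingers": 0.7},
    {"dp": [0, 0, 0], "turn": 0, "fingers": 0.7},
    {"dp": [0, 0, 0], "turn": 0, "fingers": 0.7},
  ],
)

```text
clock: 30.28
ee_pos: [0.4236, -0.0263, 0.1437]
tcp_rot: [[0.252, 0.968, 0.002], [0.968, -0.252, -0.001], [-0.0, 0.002, -1.0]]
ft_force: [1.0, -1.0, 0.6]
grip_width: 0.7
grip_force: 0.0
```

```bash
python3 w.py top - dowel_handle:14 edge_slicker:15;  python3 w.py wrist w9 beeswax:19 dowel_handle:14
```

```text
dowel_handle [(array([ 522., -207.,   10.]), 0.5), (array([ 429., -406.,    3.]), 0.45)] [(array([ 600., -218.,   39.,   47.]), np.float32(134.6), 0.5)]
edge_slicker [(array([583., -49.,   3.]), 0.56)] []
[423.1 -26.2 142.7] yaw -14.7 w 61.7 gf 0.0 f [ 0.5 -0.3  0.4] t 30.52
beeswax [(array([425., -23.,  -1.]), 0.9)] [(array([424., -24.,  53.,  34.]), np.float32(77.1), 0.81)]
dowel_handle [(array([538., -62.,   3.]), 0.94)] []
[422.7 -26.  142.7] yaw -14.7 w 61.8 gf 0.0 f [ 1.   0.5 -1. ] t 30.77
```

View pics/w9.png

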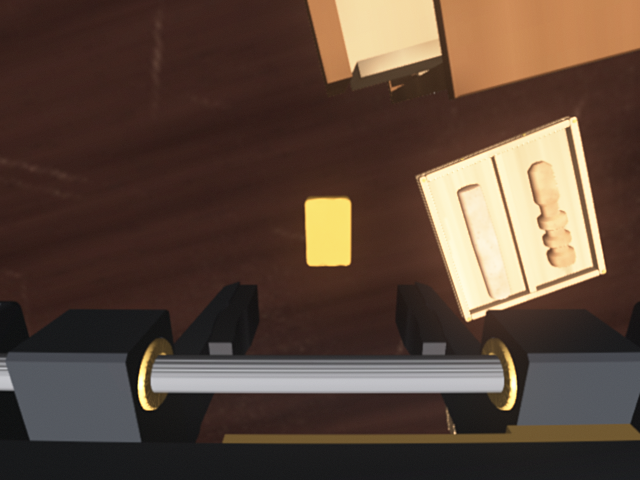

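Both sticks lie in their bays (dowel (480,240), slicker (550,215)). The wax at (328,231) is square to the jaws.

>>> jog_arm(
  motion=[
    {"dp": [0, 1, -55], "turn": 0, "fingers": 0.7},
    {"dp": [0, 0, -45], "turn": 0, "fingers": 0.7},
    {"dp": [0, 0, -22], "turn": 0, "fingers": 0.7},
    {"dp": [0, 0, 0], "turn": 0, "fingers": 0.5},
    {"dp": [0, 0, 0], "turn": 0, "fingers": 0.2},
    {"dp": [0, 0, 0], "turn": 0, "fingers": 0.2},
    {"dp": [0, 0, 0], "turn": 0, "fingers": 0.2},
    {"dp": [0, 0, 0], "turn": 0, "fingers": 0.2},
    {"dp": [0, 0, 20], "turn": 0, "fingers": 0.2},
    {"dp": [0, 0, 50], "turn": 0, "fingers": 0.2},
    {"dp": [0, 0, 50], "turn": 0, "fingers": 0.2},
    {"dp": [18, -48, 0], "turn": 0.3, "fingers": 0.2},
    {"dp": [18, -48, 0], "turn": 0.3, "fingers": 0.2},
    {"dp": [18, -48, 0], "turn": 0.3, "fingers": 0.2},
    {"dp": [18, -48, 0], "turn": 0.3, "fingers": 0.2},
    {"dp": [18, -48, 0], "turn": 0.3, "fingers": 0.2},
    {"dp": [19, -47, 0], "turn": 0.4, "fingers": 0.2},
    {"dp": [19, -47, 0], "turn": 0.4, "fingers": 0.2},
    {"dp": [0, 0, 0], "turn": 0, "fingers": 0.2},
    {"dp": [0, 0, 0], "turn": 0, "fingers": 0.2},
  ],
)

```text
clock: 33.28
ee_pos: [0.5504, -0.3583, 0.1408]
tcp_rot: [[-0.144, 0.99, -0.0], [0.99, 0.144, 0.001], [0.001, -0.0, -1.0]]
ft_force: [0.2, -0.9, -0.5]
grip_width: 0.385
grip_force: 30.0
```

```bash
python3 w.py wrist w10 wax_tray:14 beeswax:130
```

```text
wax_tray [(array([ 549., -360.,    6.]), 0.74)] [(array([ 549., -357.,   70.,   84.]), np.float32(98.3), 0.7)]
beeswax [(array([ 552., -358.,  115.]), 0.96), (array([ 530., -208.,    5.]), 0.42)] [(array([ 550., -356.,   35.,   52.]), np.float32(98.6), 0.79)]
[ 550.7 -358.2  141.3] yaw 8.4 w 33.5 gf 30.0 f [-0.6 -0.4  0.2] t 33.52
```

View pics/w10.png

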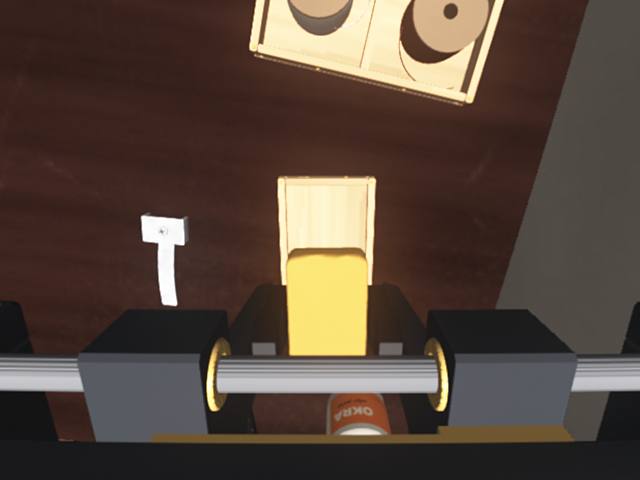

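The wax is centred over the wax tray at (327,230), with the skiver at (165,255) and the bottle at (357,405) well clear. Lower, release and retreat.

>>> jog_arm(
  motion=[
    {"dp": [0, 0, -55], "turn": 0, "fingers": 0.2},
    {"dp": [0, 0, -45], "turn": 0, "fingers": 0.2},
    {"dp": [0, 0, -12], "turn": 0, "fingers": 0.2},
    {"dp": [0, 0, 0], "turn": 0, "fingers": 0.2},
    {"dp": [0, 0, 0], "turn": 0, "fingers": 0.5},
    {"dp": [0, 0, 0], "turn": 0, "fingers": 0.55},
    {"dp": [0, 0, 0], "turn": 0, "fingers": 0.55},
    {"dp": [0, 0, 15], "turn": 0, "fingers": 0.55},
    {"dp": [0, 0, 55], "turn": 0, "fingers": 0.6},
    {"dp": [0, 0, 60], "turn": 0, "fingers": 0.6},
    {"dp": [-50, 20, 40], "turn": 0, "fingers": 0.6},
    {"dp": [-50, 20, 40], "turn": 0, "fingers": 0.6},
    {"dp": [-50, 20, 0], "turn": 0, "fingers": 0.6},
    {"dp": [0, 0, 0], "turn": 0, "fingers": 0.6},
    {"dp": [0, 0, 0], "turn": 0, "fingers": 0.6},
    {"dp": [0, 0, 0], "turn": 0, "fingers": 0.6},
  ],
)

```text
clock: 35.52
ee_pos: [0.4083, -0.3022, 0.2335]
tcp_rot: [[-0.145, 0.989, 0.001], [0.989, 0.145, -0.0], [-0.001, 0.0, -1.0]]
ft_force: [-0.0, 0.1, -0.5]
grip_width: 0.601
grip_force: 0.0
```

```bash
python3 w.py top t11 beeswax:24 skiver:13 black_tape:19; python3 w.py wrist w11 beeswax:24; python3 -c "
import cv2,numpy as np
a=cv2.imread('pics/t11.png')[140:300,140:540];b=cv2.imread('pics/w11.png')
cv2.imwrite('pics/f.png',np.vstack([cv2.resize(a,(640,256)),b[:340]]))"
```

```text
beeswax [] []
skiver [] []
black_tape [] []
[ 407.6 -301.7  233.2] yaw 8.3 w 52.7 gf 0.0 f [-0.2 -0.6  0.1] t 35.88
beeswax [(array([ 553., -357.,    4.]), 0.62)] [(array([ 548., -357.,   38.,   55.]), np.float32(98.5), 0.69)]
[ 407.5 -301.7  233.3] yaw 8.3 w 52.5 gf 0.0 f [-0.1 -0.4 -0.3] t 36.02
```

View pics/f.png

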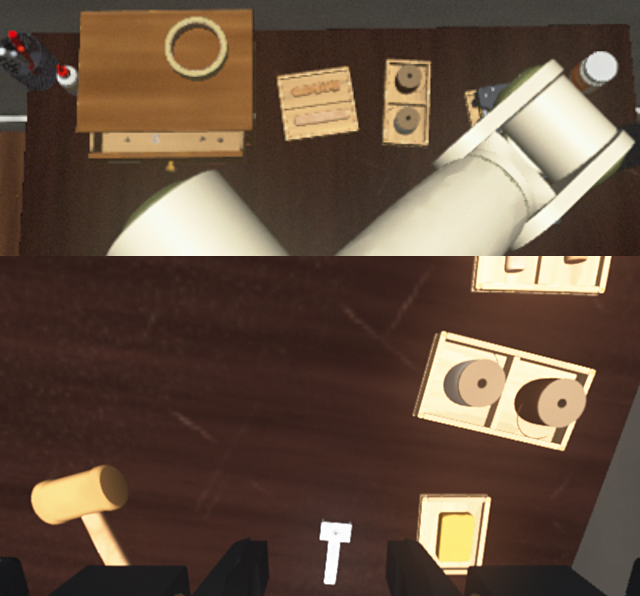

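The combined picture shows:
- the wax lying flat in its tray at (455,538)
- both spools upright in their bays at (470,385) and (555,405)
- the two sticks in the tool tray at (316,88) and (322,118)
- the skiver at (335,550)

Everything is in place, so I'll hand in.

```bash
python3 -c "
from workcell import ctrl
print(ctrl.hand_in())"
```

```text
the job is handed in; nothing more can be done
None
```

The job is handed in: the last pictures show both spools upright in the spool tray, the slicker and plain stick lengthwise in the tool tray, and the beeswax flat in its tray; I did not touch the skiver or tape, and the clock read 36 s.

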